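# Hang the stirring paddle back between its neighbours

### The job

Take the orange-gripped stirring paddle off the drip stand and hang it in the one empty fork of the hook rack, between the tools already hanging there: slide its shank in between the prongs from the front until the collar presses the sprung buffer back a little, and holding that pressure lower it so that the collar sits fully down in the notch, upright, blade parallel to the rack's beam. How far the prongs stick out is not known exactly, so feel for the buffer and press gently, well under 30 N; do not knock the hanging neighbours or push the red moulds about, and let go of the paddle when it hangs.

Things in the scene. Friction and masses are not known exactly. Their poses are not given: they have to be found in the camera images.
- paddle: Stirring paddle (140 to 280 g), the tool to hang. Square dark steel collar 28 x 28 mm, 8 mm thick; under it a round shank 10 mm in diameter, then a flat slotted blade 44 mm wide (along y), 4 mm thick, 98 to 153 mm below the origin. Origin: centre of the collar's underside; z up along the grip. Starts hanging upright by its collar on the drip stand, origin 200 mm above the table.
- paddle_grip (a point): Middle of the paddle's orange grip, 37 mm above the collar's underside. The grip is a bar 20 mm (x) by 16 mm (y), from 8 to 66 mm above the collar's underside. Axes as paddle.
- stand: Fixed drip stand: grey tray 130 x 120 mm, post at its +x side (44 to 60 mm from the centre, 200 mm tall), two level prongs 14 mm apart pointing to -x and ending 24 mm beyond the centre, flat tops 200 mm above the table. Origin: under the tray's centre; z up. Open side -x: lift the paddle 20 to 60 mm (the blade cannot pass up between the prongs) and draw it out along -x.
- rack: Fixed hook rack: blue beam 360 mm long (along y), top 203 mm above the table, on two posts and a base plate. Origin: on the table under the beam's middle. Five forked hooks at 62 mm spacing (y = -124, -62, 0, 62, 124 mm) point to the rack's -x, towards the robot, each with its own reach. Grips of adjacent tools are 46 mm apart face to face: do not open the fingers wide there.
- free_fork: The empty fork (one of the rack's three middle places). Origin: on the beam's front face, mid fork, at the notch floor's height (200 mm above the table); x into the beam, z up. Two steel prongs, each 9 mm wide, slot of 12.5 mm between, point to -x from a black socket. They are pulled out by an UNMEASURED amount e, 0 to 36 mm, and clamped. Over 30 N between paddle and fork is too much.
- slot_axis (a point): Point of the empty fork 6 mm above free_fork's origin, same axes. Along the prongs, in free_fork's x: flared tips at -104 mm - e; raised front, top at z = +6 mm, from -90.5 to -60.5 mm - e; then the notch, floor at z = 0; then a dark rubber buffer plate on a spring, 30 mm wide, top at z = +22 mm, its face at rest at -34 mm - e. It yields to +x: 2 N at first, 1.5 N more per mm, 5 mm of travel.
- rack_mid (a point): Middle of the rack's beam, 200 mm above the table. To hang: collar just above the raised front (paddle origin 7 to 10 mm above the notch floor), slide along the fork's +x until the collar is felt at the buffer; the notch at rest is 26.5 mm, too short for the 28 mm collar, so press the buffer 2.5 to 4 mm in, and holding that, lower into the notch. The spring then clamps the collar.
- spatula: Hanging neighbour tool: black grip, plain 34 mm wide blade; end place at the rack's -y end. Grip, collar and shank like the paddle's; lowest point 100 to 160 mm below the collar. Origin: centre of the collar's underside, z up, axes parallel to the rack's. Hangs loosely; must not be knocked.
- masher: Hanging neighbour tool: green grip, round 44 mm plate lying level at the bottom. Grip, collar and shank like the paddle's; lowest point 100 to 160 mm below the collar. Origin: centre of the collar's underside, z up, axes parallel to the rack's. Hangs loosely; must not be knocked.
- skimmer: Hanging neighbour tool: yellow grip, upright 48 mm disc, facing the robot. Grip, collar and shank like the paddle's; lowest point 100 to 160 mm below the collar. Origin: centre of the collar's underside, z up, axes parallel to the rack's. Hangs loosely; must not be knocked.
- whisk: Hanging neighbour tool: grey grip, bulb 36 mm across; end place at the rack's +y end. Grip, collar and shank like the paddle's; lowest point 100 to 160 mm below the collar. Origin: centre of the collar's underside, z up, axes parallel to the rack's. Hangs loosely; must not be knocked.
- mould_1: Red mould lying on the table, 56 x 56 mm, 24 mm high, origin under its centre. Bystander.
- mould_2: Red mould lying on the table, 56 x 56 mm, 24 mm high, origin under its centre. Bystander.
- mould_3: Red mould lying on the table, 56 x 56 mm, 24 mm high, origin under its centre. Bystander.
Mind the look-alikes: they are no part of the job. What is shaped like the paddle but purple is not meant. Leave any pink look-alike of the stand alone.

How it is judged:
On the way, in this order (a step that is already met when the one before it is completed fails the run):
1. the paddle is drawn out of the drip stand, 50 mm or more to its open side (x of paddle in the frame of stand below -0.05 m), for 0.05 s.
2. the paddle's shank is in the slot of the empty fork, its collar over the prongs (x of paddle in the frame of free_fork between -0.121 and -0.038 m and y of paddle in the frame of free_fork between -0.006 and 0.006 m and z of paddle in the frame of free_fork between -0.004 and 0.014 m), for 0.1 s.
At the end, for the whole second after the job is handed in: The paddle hangs at rest in the empty fork: collar within 3 mm of the notch floor, within 6 mm of the middle line, 38 to 88 mm before the beam, upright within 0.06 rad, blade within 0.2 rad of parallel to the beam. Neighbours moved under 8 mm and tilted under 0.15 rad; moulds moved under 20 mm (x of paddle in the frame of free_fork between -0.088 and -0.038 m and y of paddle in the frame of free_fork between -0.006 and 0.006 m and z of paddle in the frame of free_fork between -0.003 and 0.003 m and angle between paddle's own z axis and vertical below 0.06 rad and angle between the y axis of paddle and the y axis of free_fork, either way round below 0.2 rad and linear speed of paddle below 0.02 m/s and not (distance of any of spatula, masher, skimmer, whisk from where it was at the start of the episode above 0.008 m or angle between any of spatula, masher, skimmer, whisk's own z axis and vertical above 0.15 rad) and not (distance of any of mould_1, mould_2, mould_3 from where it was at the start of the episode above 0.02 m)); the robot touches nothing.
It fails at once if the paddle is pressed against the empty fork with more than 30 N (contact force between paddle and free_fork above 30 N).
It fails at once if a neighbouring tool is knocked: moved more than 8 mm or tilted more than 0.15 rad (distance of any of spatula, masher, skimmer, whisk from where it was at the start of the episode above 0.008 m or angle between any of spatula, masher, skimmer, whisk's own z axis and vertical above 0.15 rad).
It fails at once if a red mould is pushed more than 20 mm (distance of any of mould_1, mould_2, mould_3 from where it was at the start of the episode above 0.02 m).
It also fails if it takes over 51 s, if anything falls off the work surface, if the arm or the gripper's body presses on something with over 40 N, if the wrist force passes 120 N, or if a joint passes its speed limit or range.

### The arm

A 6-joint arm with a two-finger parallel gripper is mounted at the origin on the work surface. World frame = base frame: x ahead of the robot, y to its left, z up, the work surface at z = 0. Lengths are in m, angles in rad, forces in N, time in s.
With the tool pointing down it reaches from about 0.3 to 0.875 m from the base axis. Payload 6.4 kg.
Tool frame: the origin (TCP) lies at the very end of the fingers, on their centre line; the grasp point (between the pads) lies 19 mm behind it (ctrl.hold_point_z is the distance from the TCP to the grasp point, in m); y points along the fingers, x is the direction in which the jaws open and shut, and the axes are right-handed (so a half turn about y gives the same grasp; the last joint's range is limited). The gripper opens to 85 mm and grips with 20 to 120 N. Pads are 22 mm wide; open, the fingers measure 114 mm over their backs; the gripper's body (76 mm by 85 mm) begins 54 mm behind the grasp point. The pads swing forward as they close: fully open they stand 13 mm farther back than shut.
Start: joints at [-1.468, 0.181, 1.607, -0, 1.354, -0.206], TCP at [0.175, -0.548, 0.231] pointing down, gripper open.
Joint ranges: [-2.99, 2.99], [-0.89, 2.07], [0.3, 2.58], [-1.14, 4.28], [0, 2.63], [-3.12, 3.12]. Speed limits (rad/s): [2.57, 2.57, 3.01, 3.14, 3.14, 3.14].

### API

Orientations are given as a unit quaternion [w, x, y, z].
In Python, from bench import ctrl, imaging gives the robot as it stands.
- The arm moves only by the shell command python3 -m jog 'ROWS'. ROWS is JSON, a list of rows, each a list of 3 entries, a list of its own where there are three numbers: the shift along the tool's x, y, z in cm, then the turn, a rotation vector about the tool's x, y, z in rad, then the finger opening in cm, from 0 to 8.54. A call has 1 to 12 rows; each row shifts and turns the pose as measured when the row begins, along the tool's axes as they then stand; what a row does not reach is not made up. A row lasts 1/12 s, in which the tool goes at most 41.7 mm and 7.16 degrees, less where a joint would pass 70% of its speed; a pose out of reach is approached as far as the arm can. A call is refused whole if a number of a shift passes 4.17 or a number of a turn 0.125, either way. A call with a gripper value outside its range is refused whole. The fingers move at their own pace and stop on an object; the grip force is fixed at half the most. Time passes only in rows, so rows that do not move let the fingers close. It gives the time, the measured TCP pose, the force and the opening at its end, in the units of the state.
- ctrl.get_obs(): the state, without advancing time (a new reading comes with each control period).
- imaging.camera(name): name is "scene" or "top" or "wrist"; returns a dict with "frame" (480x640x3 uint8, red, green, blue), "depth" (480x640 float32, m along the optical axis (not along the pixel's ray), 0 where there is no reading), "K" (3x3 intrinsics, pixels), "R" (3x3) and "t" (3): a world point X has camera coordinates R X + t. Camera axes: x right, y down, z forward; pixel columns grow to the right and rows downward; lengths in m; the calibration is good to about 2 mm. A picture is of the moment at which its call begins.
- ctrl.hand_in(): hands the job in, once; it reports no verdict.
The state is a dict: "time_s": time; "q": joint angles; "dq": joint speeds; "joint_efforts": joint torques, N m; "eef_pos": TCP position; "eef_rot": TCP orientation; "wrist_force": force on the tool from outside, world axes, zero at the start; "torque": the same for the moment, N m; "opening": opening from 0.0 (shut) to 1.0 (fully open).
Only numpy, scipy, OpenCV 4.12 (cv2) and the standard library are available. Lean on these libraries where they do the work, as an engineer would, in place of code of your own. Each camera call takes 0.05 s, during which the arm holds its last target. There are 200 camera calls.

## Working session

There is one attempt and no reset: what is moved stays moved. The work goes in short steps, Python scripts to look and compute and a shell command to move; the robot and the scene stay as the last step left them, time stands still between calls to the robot, and variables do not carry over. Pictures are saved under pics/ and viewed, about 8 in all and at most 12, crops included, and the job is handed in when it is done.

```bash
mkdir -p pics; ls
cat > h.py <<'E'
import numpy as np, cv2
from bench import ctrl, imaging
from scipy.spatial.transform import Rotation as R
def cam(n,save=None):
    c=imaging.camera(n)
    if save: cv2.imwrite('pics/'+save,c['frame'][:,:,::-1])
    return c
def world(c):
    d=c['depth'];v,u=np.mgrid[:480,:640];K=c['K']
    P=np.stack([(u-K[0,2])/K[0,0]*d,(v-K[1,2])/K[1,1]*d,d],-1)
    return (P-c['t'])@c['R']
def obs():
    o=ctrl.get_obs();q=o['eef_rot'];m=R.from_quat([q[1],q[2],q[3],q[0]]).as_matrix()
    return o,m
E
python3 - <<'E'
from h import *
import pickle
C={n:cam(n,n+'0.png') for n in('scene','top')}
pickle.dump(C,open('c0.pkl','wb'))
for n in C: print(n,C[n]['K'].tolist(),(-C[n]['R'].T@C[n]['t']).round(3))
o,m=obs();print(o['time_s'],o['eef_pos'],m.round(3).tolist(),ctrl.hold_point_z,o['wrist_force'])
cv2.imwrite('pics/both0.png',cv2.resize(np.vstack([C[n]['frame'] for n in C])[:,:,::-1],None,fx=.6,fy=.6))
E
```

```text
pics
scene [[528.6329085294302, 0.0, 308.1091401273608], [0.0, 528.6329085294302, 248.79432988918802], [0.0, 0.0, 1.0]] [1.163 0.669 0.843]
top [[546.7820567285847, 0.0, 330.62236278115824], [0.0, 546.7820567285847, 240.1047547356097], [0.0, 0.0, 1.0]] [ 0.277 -0.138  1.62 ]
0.1 [ 0.17471437 -0.54729748  0.23046613] [[0.304, -0.0, 0.953], [-0.953, 0.002, 0.304], [-0.002, -1.0, 0.0]] 0.0187 [ 0.02932172  0.24066052 -0.19859117]
```

View pics/scene0.png

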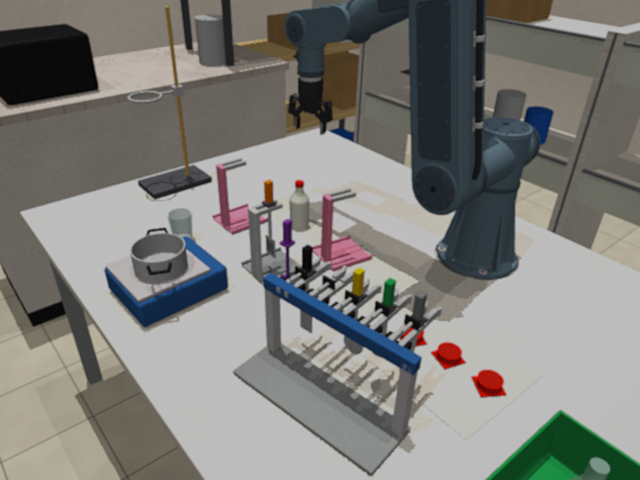

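View pics/top0.png

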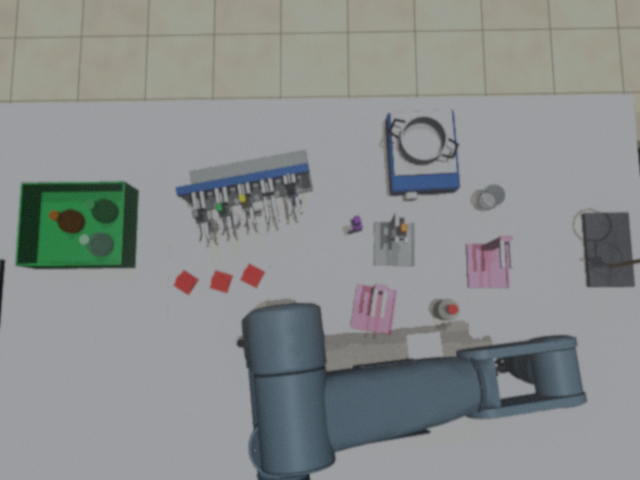

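The scene and top views show the orange paddle on the grey stand at top pixel (404,228). The rack runs from (178,190) to (310,168). The order from its -y end is black, empty, yellow, green, grey, so the free place should be y = -62 mm.

```bash
cat > m.py <<'E'
from h import *
import pickle
C=pickle.load(open('c0.pkl','rb'))
def hsv(c): return cv2.cvtColor(c['frame'],cv2.COLOR_RGB2HSV)
rng={'orange':((8,180,120),(16,255,255)),'yellow':((22,150,100),(32,255,255)),'green':((50,100,60),(75,255,255)),'red':((0,200,120),(5,255,255)),'blue':((105,150,60),(120,255,255)),'purple':((130,100,50),(150,255,255))}
for n in C:
    c=C[n];W=world(c);H=hsv(c)
    for k,(a,b) in rng.items():
        M=cv2.inRange(H,a,b)
        nn,L,S,cen=cv2.connectedComponentsWithStats(M)
        for i in range(1,nn):
            if S[i,4]<12: continue
            P=W[L==i];P=P[(c['depth'][L==i]>0)]
            print(n,k,S[i],np.median(P,0).round(3),'z95',np.percentile(P[:,2],[5,95]).round(3),'xy rng',np.percentile(P[:,:2],[3,97],axis=0).round(3).tolist())
c=C['top'];W=world(c)
M=cv2.inRange(hsv(c),*rng['blue'])>0
M&=(abs(W[...,2]-.203)<.012)&(W[...,1]>-.1)
r=cv2.minAreaRect(W[M][:,:2].astype(np.float32)*1000);print('beam',r,cv2.boxPoints(r).round(1).tolist())
# stand: grey near
b=W[190:275,360:425];m=(abs(b[...,2]-.2)<.02);P=b[m];print('stand prongs/post pts',len(P)); print(P.round(3)[::4].tolist())
cr=np.hstack([c['frame'][150:280,170:320],c['frame'][170:300,340:490]])
cv2.imwrite('pics/crop0.png',cv2.resize(cr,None,fx=2.6,fy=2.6,interpolation=cv2.INTER_CUBIC)[:,:,::-1])
E
python3 m.py
```

```text
scene orange [265 182   7   3  12] [ 0.51  -0.298  0.263] z95 [0.261 0.266] xy rng [[0.503, -0.304], [0.513, -0.292]]
scene yellow [353 268  11  27 187] [0.59  0.11  0.247] z95 [0.219 0.266] xy rng [[0.579, 0.102], [0.594, 0.115]]
scene green [383 279  12  27 233] [0.567 0.17  0.244] z95 [0.218 0.266] xy rng [[0.555, 0.161], [0.571, 0.174]]
scene green [ 486  411  154   69 5476] [0.438 0.5   0.067] z95 [0.005 0.11 ] xy rng [[0.434, 0.473], [0.598, 0.599]]
scene red [296 181   7   4  23] [ 0.306 -0.435  0.15 ] z95 [0.145 0.152] xy rng [[0.296, -0.443], [0.313, -0.427]]
scene red [403 328  10   8  19] [0.415 0.114 0.025] z95 [0.022 0.028] xy rng [[0.401, 0.109], [0.43, 0.117]]
scene red [417 332   6   8  23] [0.406 0.139 0.023] z95 [0.02  0.026] xy rng [[0.393, 0.135], [0.415, 0.144]]
scene red [416 340  10   5  23] [0.402 0.146 0.006] z95 [0.003 0.008] xy rng [[0.394, 0.141], [0.415, 0.151]]
scene red [433 343  31  25 399] [0.397 0.215 0.024] z95 [0.005 0.027] xy rng [[0.372, 0.188], [0.417, 0.237]]
scene red [473 371  32  26 487] [0.395 0.318 0.024] z95 [0.005 0.027] xy rng [[0.37, 0
[... 2036 characters left out ...]
0.293, 0.211], [0.504, -0.29, 0.21], [0.504, -0.286, 0.196], [0.503, -0.317, 0.199], [0.499, -0.293, 0.208], [0.497, -0.287, 0.208], [0.498, -0.317, 0.199], [0.494, -0.293, 0.207], [0.493, -0.307, 0.216], [0.492, -0.285, 0.203], [0.49, -0.294, 0.215], [0.491, -0.305, 0.208], [0.492, -0.317, 0.202], [0.489, -0.292, 0.209], [0.488, -0.303, 0.21], [0.488, -0.313, 0.21], [0.488, -0.291, 0.196], [0.487, -0.314, 0.2], [0.485, -0.291, 0.197], [0.484, -0.314, 0.202], [0.483, -0.291, 0.196], [0.482, -0.314, 0.201], [0.479, -0.29, 0.202], [0.479, -0.314, 0.201], [0.477, -0.29, 0.198], [0.477, -0.314, 0.198], [0.475, -0.291, 0.195], [0.475, -0.315, 0.193], [0.472, -0.29, 0.197], [0.471, -0.313, 0.202]]
```

View pics/crop0.png

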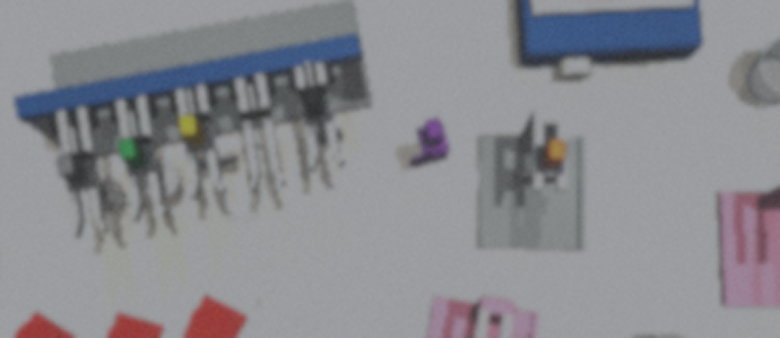

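```bash
cat > m2.py <<'E'
from h import *
import pickle
C=pickle.load(open('c0.pkl','rb'))
for n in C:
    c=C[n];W=world(c);H=cv2.cvtColor(c['frame'],cv2.COLOR_RGB2HSV).astype(int)
    M=(H[...,0]>100)&(H[...,0]<125)&(H[...,1]>100)&(abs(W[...,2]-.203)<.006)&(W[...,1]>-.1)&(W[...,1]<.35)&(W[...,0]>.5)&(W[...,0]<.8)
    r=cv2.minAreaRect((W[M][:,:2]*1000).astype(np.float32));print(n,M.sum(),r,cv2.boxPoints(r).round(1).tolist())
    P=W[M][:,:2]; ctr=P.mean(0);u=np.linalg.svd(P-ctr)[2][0];print('dir',u,np.degrees(np.arctan2(-u[0],u[1])))
c=C['top'];W=world(c)
np.save('Wtop.npy',W)
# heights map 2cm grid between stand and rack
z=W[...,2];xs=np.arange(.2,.7,.03);ys=np.arange(-.4,.36,.03)
print('     '+' '.join('%4d'%(y*100) for y in ys))
for x in xs[::-1]:
    print('%4d '%(x*100)+' '.join('%4d'%(1000*np.max(z[(abs(W[...,0]-x)<.015)&(abs(W[...,1]-y)<.015)],initial=0)) for y in ys))
E
python3 m2.py
```

```text
scene 1883 ((646.8413696289062, 117.69509887695312), (32.74440383911133, 359.1036071777344), 10.086469650268555) [[599.2999877929688, 291.6000061035156], [662.2000122070312, -61.900001525878906], [694.4000244140625, -56.20000076293945], [631.5, 297.29998779296875]]
dir [-0.17388365  0.9847662 ] 10.013700206061449
top 899 ((648.1675415039062, 118.0779800415039), (23.24407386779785, 353.0048828125), 10.080032348632812) [[605.7999877929688, 289.79998779296875], [667.5999755859375, -57.70000076293945], [690.5, -53.70000076293945], [628.7000122070312, 293.8999938964844]]
dir [ 0.17510422 -0.9845499 ] -169.91527671404555
      -40  -37  -34  -30  -27  -24  -21  -18  -15  -12   -9   -6   -3    0    2    5    8   11   14   17   20   23   26   29   32   35
  68   88   88   89   89   77    9    9   10   10   10    9  208  211  210  212  209  207   18    0   16   13    0   19   19   17   12
  64   81   82   81   81   73    7    9   10   11    9   10   15  208  219  210  211  211  210  212  208  208  208  202    0    1    8
  62    9   58   61   10    9    6    9    8    7    8   10    8  211  2
[... 1252 characters left out ...]
   24   12   11   31    8
  32  101    7    8   24   17  204  205   22    9   11    9    7    7   10    8   10    8   10    9    7   10   10   10    9   12   11
  29  101    8    7   11   22  206  207   20   18 1620  793  805  807  800  767  601  459    0   12   10   10    7   12   10   10   11
  26    9    8    8    7   20   16   14   13   21   11  796  806  808  801  765  621  460    0   10    8    9   12   10    9    9    9
  23  627  623  586   10   16   15   11    7    8    7  797  807  807  800  758  680  546    0   11    9   11    8    9    9    8    9
  20  627  641  657  673  686  700  714  727  739  751  798  806  806  796  731  583  439    0   12    9    9    9    9    7    8    8
```

```bash
cat > plan.py <<'E'
# usage: plan.py x y z yaw open [maxstep_cm]  -> suggested rows (tool down, jaws along yaw)
import sys,json
from h import *
def tgt(yaw): 
    c,s=np.cos(yaw),np.sin(yaw); X=np.array([c,s,0]);Y=np.array([0,0,-1.]);return np.stack([X,Y,np.cross(X,Y)],1)
if __name__=='__main__':
    x,y,z,yaw,op=map(float,sys.argv[1:6]);ms=float(sys.argv[6]) if len(sys.argv)>6 else 4
    o,m=obs();p=np.array(o['eef_pos']);T=np.array([x,y,z]);G=tgt(yaw)
    print('t',o['time_s'],'p',p.round(4),'open',o['opening'],'F',np.round(o['wrist_force'],2))
    rv=R.from_matrix(m.T@G).as_rotvec();d=T-p
    n=int(max(1,np.ceil(abs(d).max()*100/ms),np.ceil(np.linalg.norm(d)*100/4.1),np.ceil(np.linalg.norm(rv)/.12)))
    rows=[]
    for i in range(n):
        mi=m@R.from_rotvec(rv*i/n).as_matrix()
        rows.append([(mi.T@d/n*100).round(2).tolist(),(rv/n).round(3).tolist(),op])
    print(n,'rows; total d cm',(d*100).round(2),'rv',rv.round(3))
    for i in range(0,n,12): print(json.dumps(rows[i:i+12]).replace(' ',''))
E
python3 plan.py .503 -.302 .32 0 5.5
python3 - <<'E'
import numpy as np
W=np.load('Wtop.npy');a=np.radians(10.05);o=np.array([.647,.118])
P=W.reshape(-1,3);d=P[:,:2]-o;X=d@[np.cos(a),np.sin(a)];Y=d@[-np.sin(a),np.cos(a)]
M=(P[:,2]>.19)&(P[:,2]<.23)&(abs(Y)<.19)&(X<-.02)&(X>-.16)
h,_,_=np.histogram2d(X[M],Y[M],bins=[np.arange(-.16,0,.008),np.arange(-.16,.161,.004)])
for r,x in zip(h[::-1],np.arange(-.16,0,.008)[::-1]): print('%4d'%(x*1000),''.join('%d'%min(9,v) if v else '.' for v in r))
E
```

```text
t 0.1 p [ 0.1747 -0.5473  0.2305] open 1.0015582477306826 F [ 0.03  0.24 -0.2 ]
11 rows; total d cm [32.83 24.53  8.95] rv [-1.000e-03 -1.262e+00 -1.000e-03]
[[[-1.22,-0.81,3.52],[-0.0,-0.115,-0.0],5.5],[[-0.81,-0.81,3.64],[-0.0,-0.115,-0.0],5.5],[[-0.39,-0.81,3.71],[-0.0,-0.115,-0.0],5.5],[[0.04,-0.81,3.73],[-0.0,-0.115,-0.0],5.5],[[0.47,-0.81,3.7],[-0.0,-0.115,-0.0],5.5],[[0.89,-0.81,3.62],[-0.0,-0.115,-0.0],5.5],[[1.3,-0.81,3.49],[-0.0,-0.115,-0.0],5.5],[[1.69,-0.81,3.32],[-0.0,-0.115,-0.0],5.5],[[2.06,-0.81,3.11],[-0.0,-0.115,-0.0],5.5],[[2.4,-0.81,2.85],[-0.0,-0.115,-0.0],5.5],[[2.71,-0.81,2.56],[-0.0,-0.115,-0.0],5.5]]
  -7 ................................................................................
 -15 ...112211114122...21322.2111222...1412231.3212....2414.1.22322...21231...32121..
 -23 ...4554216145542...525444356354...3454435353561...554413344363...44944..255461..
 -31 .....13211..2........55.31442......154123144.1.....23516.253.......543261632....
 -39 .....565....71.......52243242.......3323.1.21......245442542.......435231541....
 -47 .....241....3........64241533...
[... 466 characters left out ...]
68554531....
 -95 .....343..1651......1741..543.......636..3551......2452..853.......535.1183.....
-103 .....262...46........642..453.......343..255.......1751..734.......563..4532....
-111 .....53....143.......51...252.......34....551......1633..653.......642..355.....
-119 ....................461....48......161.....441.....2541..634.......746..4542....
-127 ...................................................431....642......45....841....
-135 ...................................................13.....11......153....163....
-144 ................................................................................
-152 ................................................................................
```

```bash
python3 -m jog '[[[-1.2,-0.8,3.5],[0,-0.115,0],5.5],[[-0.8,-0.8,3.65],[0,-0.115,0],5.5],[[-0.4,-0.8,3.7],[0,-0.115,0],5.5],[[0,-0.8,3.75],[0,-0.115,0],5.5],[[0.45,-0.8,3.7],[0,-0.115,0],5.5],[[0.9,-0.8,3.6],[0,-0.115,0],5.5],[[1.3,-0.8,3.5],[0,-0.115,0],5.5],[[1.7,-0.8,3.3],[0,-0.115,0],5.5],[[2.05,-0.8,3.1],[0,-0.115,0],5.5],[[2.4,-0.8,2.85],[0,-0.115,0],5.5],[[2.7,-0.8,2.55],[0,-0.115,0],5.5]]'; python3 plan.py .503 -.302 .32 0 5.5 2
```

```text
time_s: 1.02
eef_pos: [0.5031, -0.2865, 0.3152]
eef_rot: [0.711, -0.703, -0.014, 0.019]
wrist_force: [0.1, -1.0, -0.0]
opening: 0.646
t 1.0167 p [ 0.5031 -0.2865  0.3152] open 0.6463632826070796 F [ 0.11 -1.03 -0.01]
1 rows; total d cm [-0.01 -1.55  0.48] rv [-0.012  0.046 -0.007]
[[[-0.08,-0.5,-1.55],[-0.012,0.046,-0.007],5.5]]
```

```bash
python3 -m jog '[[[-0.1,-0.5,-1.5],[-0.012,0.046,-0.007],5.5],[[0,0,0],[0,0,0],5.5],[[0,0,0],[0,0,0],5.5]]'
python3 - <<'E'
from h import *
c=cam('wrist','w1.png');W=world(c);H=cv2.cvtColor(c['frame'],cv2.COLOR_RGB2HSV)
M=cv2.inRange(H,(5,120,60),(20,255,255))>0;M&=c['depth']>0
P=W[M];T=P[P[:,2]>.26];print(len(P),'top',np.median(T,0) if len(T) else 0)
if len(T): r=cv2.minAreaRect((T[:,:2]*1000).astype(np.float32));print(r)
# collar & prongs
M=(W[...,2]>.204)&(W[...,2]<.212)&(abs(W[...,0]-.503)<.03)&(abs(W[...,1]+.302)<.03)
print(M.sum(), np.percentile(W[M][:,:2],[2,50,98],axis=0).round(4) if M.sum() else '')
print('cam',-c['R'].T@c['t'])
E
python3 plan.py .503 -.302 .231 0 5.5 2
```

```text
time_s: 1.27
eef_pos: [0.5095, -0.2937, 0.3208]
eef_rot: [0.708, -0.706, -0.008, 0.006]
wrist_force: [0.1, 0.2, -0.6]
opening: 0.644
1928 top [ 0.50254817 -0.30054538  0.26594668]
((502.5523376464844, -301.53887939453125), (15.62034797668457, 19.371774673461914), 88.35186767578125)
768 [[ 0.4885 -0.3144]
 [ 0.5032 -0.2938]
 [ 0.5161 -0.2883]]
cam [ 0.50850275 -0.21070046  0.4638893 ]
t 1.3167 p [ 0.509  -0.2942  0.3207] open 0.6400961064845831 F [0.91 0.19 0.28]
5 rows; total d cm [-0.6  -0.78 -8.97] rv [-0.002  0.018  0.003]
[[[-0.13,1.79,-0.16],[-0.0,0.004,0.001],5.5],[[-0.13,1.79,-0.16],[-0.0,0.004,0.001],5.5],[[-0.12,1.79,-0.16],[-0.0,0.004,0.001],5.5],[[-0.12,1.79,-0.16],[-0.0,0.004,0.001],5.5],[[-0.12,1.79,-0.16],[-0.0,0.004,0.001],5.5]]
```

View pics/w1.png

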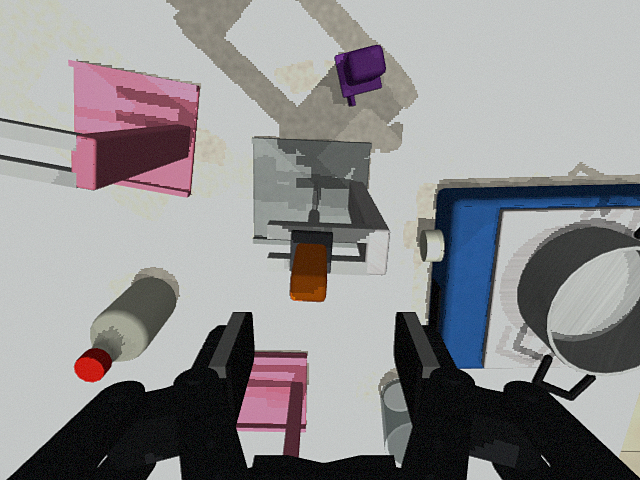

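The wrist view shows the orange grip at (308,272), collar just above it, midway between the open fingers and aligned with them. Next I descend.

```bash
python3 -m jog '[[[-0.6,0.5,-0.7],[0,0.018,0],5.5],[[0,1.9,0],[0,0,0],5.5],[[0,1.9,0],[0,0,0],5.5],[[0,1.9,0],[0,0,0],5.5],[[0,0,0],[0,0,0],5.5]]';python3 plan.py .5025 -.3015 .231 0 5.5 2
```

```text
time_s: 1.73
eef_pos: [0.4968, -0.306, 0.2539]
eef_rot: [0.708, -0.706, 0.005, -0.004]
wrist_force: [-0.7, 0.4, -0.7]
opening: 0.644
t 1.7333 p [ 0.4968 -0.306   0.2539] open 0.6439837295972611 F [-0.67  0.43 -0.72]
2 rows; total d cm [ 0.57  0.45 -2.29] rv [-0.003 -0.013 -0.   ]
[[[0.28,1.15,0.22],[-0.001,-0.006,-0.0],5.5],[[0.29,1.15,0.22],[-0.001,-0.006,-0.0],5.5]]
```

```bash
python3 -m jog '[[[0.4,1.1,0.35],[0,-0.01,0],5.5],[[0.1,1.0,0.1],[0,0,0],5.5],[[0,0,0],[0,0,0],5.5],[[0,0,0],[0,0,0],5.5]]';python3 plan.py .5025 -.3015 .231 0 5.5 2;python3 plan.py .5025 -.3015 .231 0 5.5 2
```

```text
time_s: 2.07
eef_pos: [0.4992, -0.3036, 0.2308]
eef_rot: [0.709, -0.706, 0.004, -0.002]
wrist_force: [-0.3, 0.1, 0.1]
opening: 0.645
t 2.0667 p [ 0.4992 -0.3036  0.2308] open 0.6446424454311732 F [-0.34  0.06  0.14]
1 rows; total d cm [0.33 0.21 0.02] rv [-0.004 -0.008 -0.002]
[[[0.32,-0.02,0.21],[-0.004,-0.008,-0.002],5.5]]
t 2.0667 p [ 0.4992 -0.3036  0.2308] open 0.6446424454311732 F [-0.34  0.06  0.14]
1 rows; total d cm [0.33 0.21 0.02] rv [-0.004 -0.008 -0.002]
[[[0.32,-0.02,0.21],[-0.004,-0.008,-0.002],5.5]]
```

```bash
python3 -m jog '[[[0.33,0,0.2],[-0.004,-0.008,-0.002],5.5],[[0,0,0],[0,0,0],5.5],[[0,0,0],[0,0,0],0],[[0,0,0],[0,0,0],0],[[0,0,0],[0,0,0],0],[[0,0,0],[0,0,0],0],[[0,0,0],[0,0,0],0],[[0,0,0],[0,0,0],0],[[0,0,0],[0,0,0],0],[[0,0,0],[0,0,0],0]]';python3 plan.py .5025 -.3015 .231 0 0 2
```

```text
time_s: 2.9
eef_pos: [0.5041, -0.302, 0.2338]
eef_rot: [-0.706, 0.708, 0.002, 0.001]
wrist_force: [-0.3, 0.3, 0.3]
opening: 0.224
t 2.9 p [ 0.5041 -0.302   0.2338] open 0.223740216816642 F [-0.26  0.3   0.26]
1 rows; total d cm [-0.16  0.05 -0.28] rv [0.003 0.002 0.003]
[[[-0.16,0.28,0.05],[0.003,0.002,0.003],0.0]]
```

```bash
python3 -m jog '[[[0,-0.8,0],[0,0,0],0],[[0,-1,0],[0,0,0],0],[[0,-1.2,0],[0,0,0],0],[[0,-1,0],[0,0,0],0],[[0,0,0],[0,0,0],0],[[-1,0,0],[0,0,0],0],[[-2,0,0],[0,0,0],0],[[-3,0,0],[0,0,0],0],[[-3,0,0],[0,0,0],0],[[-2,0,0],[0,0,0],0],[[-1,0,0],[0,0,0],0],[[0,0,0],[0,0,0],0]]';python3 plan.py .40 -.302 .43 0 0 4
python3 - <<'E'
from h import *
cam('wrist','w2.png')
E
```

```text
time_s: 3.9
eef_pos: [0.3772, -0.301, 0.2781]
eef_rot: [-0.705, 0.709, 0.003, -0.0]
wrist_force: [0.3, 0.4, -1.5]
opening: 0.224
t 3.9 p [ 0.3772 -0.301   0.2781] open 0.22425628459377084 F [ 0.3   0.37 -1.46]
4 rows; total d cm [ 2.28 -0.1  15.19] rv [0.005 0.004 0.004]
[[[0.59,-3.8,-0.05],[0.001,0.001,0.001],0.0],[[0.58,-3.8,-0.04],[0.001,0.001,0.001],0.0],[[0.58,-3.8,-0.04],[0.001,0.001,0.001],0.0],[[0.57,-3.8,-0.03],[0.001,0.001,0.001],0.0]]
```

View pics/w2.png

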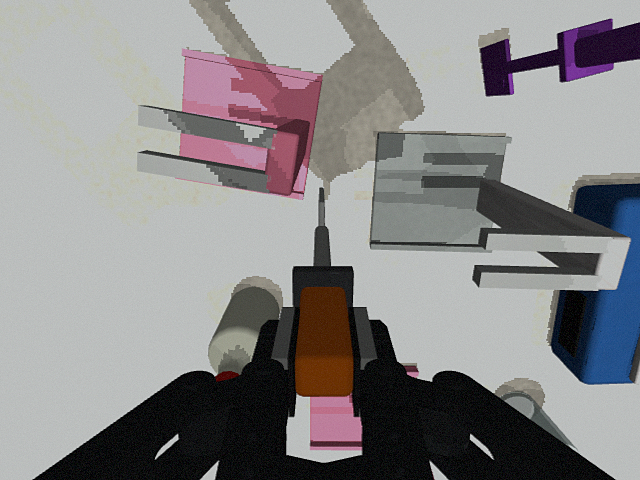

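The wrist view shows the paddle gripped and clear of the grey stand. Blade tip is at (321,190), beside the pink look-alike. Next I raise it, carry it across high up and turn it by 10°.

```bash
python3 -m jog '[[[0.3,-2,0],[0,0,0],0],[[0.5,-3.5,0],[0,0,0],0],[[0.5,-3.7,0],[0,0,0],0],[[0.5,-3.7,0],[0,0,0],0],[[0.3,-2,0],[0,0,0],0],[[0,0,0],[0,0,0],0]]';python3 plan.py .461 .023 .43 .175 0 3.2
```

```text
time_s: 4.45
eef_pos: [0.4022, -0.2989, 0.4307]
eef_rot: [0.707, -0.707, -0.003, 0.0]
wrist_force: [-0.1, -0.5, -1.9]
opening: 0.223
t 4.45 p [ 0.4022 -0.2989  0.4307] open 0.2232355315884267 F [-0.06 -0.45 -1.86]
11 rows; total d cm [ 5.88 32.19 -0.07] rv [-0.001 -0.17   0.004]
[[[0.55,0.01,2.92],[-0.0,-0.015,0.0],0.0],[[0.59,0.01,2.91],[-0.0,-0.015,0.0],0.0],[[0.64,0.01,2.91],[-0.0,-0.015,0.0],0.0],[[0.68,0.01,2.89],[-0.0,-0.015,0.0],0.0],[[0.73,0.01,2.88],[-0.0,-0.015,0.0],0.0],[[0.77,0.01,2.87],[-0.0,-0.015,0.0],0.0],[[0.82,0.01,2.86],[-0.0,-0.015,0.0],0.0],[[0.86,0.01,2.85],[-0.0,-0.015,0.0],0.0],[[0.91,0.01,2.83],[-0.0,-0.015,0.0],0.0],[[0.95,0.01,2.82],[-0.0,-0.015,0.0],0.0],[[0.99,0.01,2.8],[-0.0,-0.015,0.0],0.0]]
```

```bash
python3 -m jog '[[[0.3,0,1.5],[0,-0.008,0],0],[[0.6,0,2.9],[0,-0.015,0],0],[[0.65,0,2.9],[0,-0.015,0],0],[[0.7,0,2.9],[0,-0.015,0],0],[[0.7,0,2.9],[0,-0.015,0],0],[[0.75,0,2.9],[0,-0.015,0],0],[[0.8,0,2.85],[0,-0.015,0],0],[[0.85,0,2.85],[0,-0.015,0],0],[[0.9,0,2.85],[0,-0.015,0],0],[[0.95,0,2.5],[0,-0.015,0],0],[[0.6,0,1.8],[0,-0.015,0],0],[[0,0,0],[0,0,0],0]]';python3 plan.py .461 .023 .43 .175 0 3.2
```

```text
time_s: 5.45
eef_pos: [0.4629, 0.0101, 0.4128]
eef_rot: [0.708, -0.7, -0.058, 0.064]
wrist_force: [0.2, -0.2, -2.7]
opening: 0.22
t 5.45 p [0.4629 0.0101 0.4128] open 0.22004627228282056 F [ 0.18 -0.2  -2.74]
1 rows; total d cm [-0.19  1.29  1.72] rv [-0.012 -0.002 -0.007]
[[[0.02,-1.71,1.32],[-0.012,-0.002,-0.007],0.0]]
```

```bash
python3 -m jog '[[[0,-1.0,1.3],[-0.012,-0.002,-0.007],0],[[0,0,0],[0,0,0],0],[[0,0,0],[0,0,0],0],[[0,0,0],[0,0,0],0]]';python3 plan.py .461 .023 .43 .175 0 3.2
cat > rk.py <<'E'
from h import *
import sys
c=cam('wrist',sys.argv[1]);W=world(c);P=W[c['depth']>0].reshape(-1,3)
a=np.radians(10.05);o=np.array([.647,.118]);d=P[:,:2]-o;X=d@[np.cos(a),np.sin(a)];Y=d@[-np.sin(a),np.cos(a)]
M=(P[:,2]>.194)&(P[:,2]<.235)&(abs(Y+.062)<.05)&(X<.03)&(X>-.16);print(M.sum())
h,_,_=np.histogram2d(X[M],Y[M],bins=[np.arange(-.16,.03,.004),np.arange(-.11,-.01,.0015)])
for r,x in zip(h[::-1],np.arange(-.16,.026,.004)[::-1]): print('%4d'%(x*1000),''.join(chr(48+int(min(9,v))) if v else '.' for v in r))
E
python3 rk.py w3.png
```

```text
time_s: 5.78
eef_pos: [0.4606, 0.0246, 0.4169]
eef_rot: [0.705, -0.704, -0.061, 0.066]
wrist_force: [-0.0, -0.9, -2.1]
opening: 0.223
t 5.7833 p [0.4606 0.0246 0.4169] open 0.22284646685570306 F [-0.03 -0.93 -2.14]
1 rows; total d cm [ 0.04 -0.16  1.31] rv [-0.002  0.004 -0.007]
[[[0.0,-1.31,-0.16],[-0.002,0.004,-0.007],0.0]]
8777
  24 ..................................................................
  20 ..................................................................
  16 ..................................................................
  12 221.11112.11111..21112.11..2113..11.221.122.2111121221.2212221123.
   8 68493847865666667857665878649376887766794676695696468588757794988.
   4 764693474858497775787778388797768785849878979969898996798789967981
   0 38686788698578856596676968769589876778895878587898799699959988989.
  -3 69374968375957778866877877966887788796589789797698489768759894998.
  -7 75766849888768957687886877759479496799888696786968779889979996899.
 -11 798797999999999989998999899999999999999999899999999999999997999992
 -15 9568699.........3748766797591.......597688
[... 1916 characters left out ...]
......278799............188897.................99998
-127 ...................167899..............169997.................1571
-131 .......................3................13........................
-135 ..................................................................
-139 ..................................................................
-144 ..................................................................
-148 ..................................................................
-152 ..................................................................
-156 ..................................................................
-160 ..................................................................
```

View pics/w3.png

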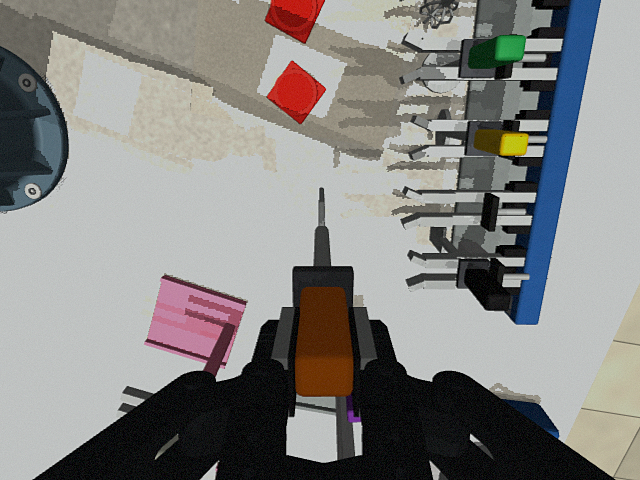

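The wrist view shows the empty fork at pixels (405-530, 190-225), between black and yellow. In rack axes its slot middle is at Y ≈ -61.5 mm, the tips at about X = -130 and the buffer face at about -60. The beam face is at about -13, so e ≈ 13 mm. Next I lower the paddle in front of the fork.

```bash
python3 -m jog '[[[0,2,-0.1],[-0.002,0.004,-0.007],0],[[0,3.2,0],[0,0,0],0],[[0,3.2,0],[0,0,0],0],[[0,3,0],[0,0,0],0],[[0,2,0],[0,0,0],0],[[0,1,0],[0,0,0],0],[[0,0,0],[0,0,0],0],[[0,0,0],[0,0,0],0]]'
cat > hold.py <<'E'
from h import *
import sys
a=.1754;o2=np.array([.647,.118]);ex=np.array([np.cos(a),np.sin(a)]);ey=np.array([-np.sin(a),np.cos(a)])
o,m=obs();p=o['eef_pos'];d=p[:2]-o2;print('TCP rack X Y z mm',(np.array([d@ex,d@ey,p[2]])*1000).round(1),'F',np.round(np.r_[o['wrist_force'][:2]@ex,o['wrist_force'][:2]@ey,o['wrist_force'][2]],2),'t',o['time_s'],'tau',np.round(o['torque'],2))
if len(sys.argv)>1:
    c=cam('wrist',sys.argv[1]);W=world(c);H=cv2.cvtColor(c['frame'],cv2.COLOR_RGB2HSV)
    M=(cv2.inRange(H,(5,120,60),(20,255,255))>0)&(c['depth']>0);P=W[M];zt=np.percentile(P[:,2],98);P=P[(P[:,2]>zt-.005)]
    d=P[:,:2]-o2;X,Y=d@ex,d@ey
    print('grip top z',zt.round(4),'X',np.percentile(X,[2,98]).round(4),'Y',np.percentile(Y,[2,98]).round(4))
    P=W[c['depth']>0];d=P[:,:2]-o2;X,Y=d@ex,d@ey
    for z0 in(.197,.203):
        for x0 in (-.1,-.07):
            S=(abs(P[:,2]-z0)<.004)&(abs(X-x0)<.012)&(abs(Y+.0615)<.018);y=Y[S]
            if len(y)>20:
                L=y[y<-.0615];U=y[y>-.0615];print('slot at',x0,z0,len(y),'inner edges',np.percentile(L,97).round(4) if len(L) else '',np.percentile(U,3).round(4) if len(U) else '','outer',np.percentile(y,[1,99]).round(4))
E
python3 hold.py w4.png; python3 plan.py .4608 .0225 .2423 .1754 0
```

```text
time_s: 6.5
eef_pos: [0.4608, 0.0165, 0.2648]
eef_rot: [-0.704, 0.705, 0.058, -0.058]
wrist_force: [0.2, -0.7, -1.0]
opening: 0.223
TCP rack X Y z mm [-201.1  -67.5  264.8] F [ 0.07 -0.74 -1.03] t 6.5 tau [ 0.02 -0.08 -0.01]
grip top z 0.2982 X [-0.2088 -0.1909] Y [-0.074  -0.0598]
slot at -0.1 0.197 408 inner edges -0.0677 -0.047 outer [-0.0687 -0.0462]
slot at -0.07 0.197 1406 inner edges -0.0678 -0.0555 outer [-0.0767 -0.0463]
slot at -0.1 0.203 1568 inner edges -0.0678 -0.0554 outer [-0.0768 -0.0464]
slot at -0.07 0.203 1353 inner edges -0.0679 -0.0555 outer [-0.0767 -0.0464]
t 6.55 p [0.4609 0.0165 0.2651] open 0.22292951069437963 F [ 0.14  0.41 -2.1 ]
1 rows; total d cm [-0.01  0.6  -2.28] rv [ 0.001 -0.011 -0.001]
[[[0.09,2.28,0.6],[0.001,-0.011,-0.001],0.0]]
```

```bash
python3 -m jog '[[[0.2,1.2,0.4],[0,-0.006,0],0],[[0.3,1,0.2],[0,-0.004,0],0],[[0,0,0],[0,0,0],0],[[0,0,0],[0,0,0],0]]'
python3 hold.py w5.png; python3 plan.py .4658 .0227 .242 .1754 0
```

```text
time_s: 6.88
eef_pos: [0.4683, 0.023, 0.2454]
eef_rot: [-0.703, 0.706, 0.064, -0.059]
wrist_force: [0.1, -0.0, -1.5]
opening: 0.223
TCP rack X Y z mm [-192.5  -62.3  245.4] F [ 0.11 -0.05 -1.52] t 6.8833 tau [ 0.04  0.02 -0.03]
grip top z 0.2788 X [-0.2006 -0.1827] Y [-0.0688 -0.0546]
slot at -0.1 0.197 559 inner edges -0.0676 -0.047 outer [-0.0687 -0.0462]
slot at -0.07 0.197 1681 inner edges -0.0677 -0.0551 outer [-0.077  -0.0463]
slot at -0.1 0.203 1895 inner edges -0.0677 -0.0552 outer [-0.0769 -0.0463]
slot at -0.07 0.203 1545 inner edges -0.0678 -0.0551 outer [-0.077  -0.0464]
t 6.9333 p [0.4682 0.023  0.2454] open 0.22788540529224935 F [ 0.72 -0.05 -2.71]
1 rows; total d cm [-0.24 -0.03 -0.34] rv [ 0.004 -0.001  0.007]
[[[-0.24,0.34,0.01],[0.004,-0.001,0.007],0.0]]
```

```bash
python3 -m jog '[[[0,0.3,0],[0.004,-0.001,0.007],0],[[1,0,0],[0,0,0],0],[[1.2,0,0],[0,0,0],0],[[1.2,0,0],[0,0,0],0],[[1,0,0],[0,0,0],0],[[0,0,0],[0,0,0],0],[[0,0,0],[0,0,0],0]]'
python3 hold.py w6.png; python3 plan.py .5249 .0328 .242 .1754 0
```

```text
time_s: 7.52
eef_pos: [0.5173, 0.0314, 0.2441]
eef_rot: [-0.704, 0.705, 0.063, -0.061]
wrist_force: [-0.4, -0.3, -2.0]
opening: 0.224
TCP rack X Y z mm [-142.8  -62.6  244.1] F [-0.42 -0.27 -2.04] t 7.5167 tau [-0.03  0.01  0.  ]
grip top z 0.2774 X [-0.1508 -0.1328] Y [-0.0692 -0.055 ]
slot at -0.1 0.197 569 inner edges -0.0676 -0.047 outer [-0.0687 -0.0462]
slot at -0.07 0.197 1837 inner edges -0.0677 -0.0555 outer [-0.0766 -0.0463]
slot at -0.1 0.203 1957 inner edges -0.0678 -0.0551 outer [-0.0768 -0.0463]
slot at -0.07 0.203 1630 inner edges -0.0679 -0.0555 outer [-0.0766 -0.0464]
t 7.5667 p [0.5173 0.0314 0.2441] open 0.2258007619685413 F [-1.03 -0.61 -1.74]
1 rows; total d cm [ 0.76  0.14 -0.21] rv [0.001 0.    0.004]
[[[0.78,0.22,0.01],[0.001,0.0,0.004],0.0]]
```

```bash
python3 -m jog '[[[0,0.2,0.05],[0,0,0.004],0],[[0.8,0.05,0],[0,0,0],0],[[0.8,0,0],[0,0,0],0],[[0.8,0,0],[0,0,0],0],[[0.8,0,0],[0,0,0],0],[[0.8,0,0],[0,0,0],0],[[0,0,0],[0,0,0],0],[[0,0,0],[0,0,0],0]]'
python3 hold.py w7.png; python3 plan.py .5534 .0378 .242 .1754 0
```

```text
time_s: 8.23
eef_pos: [0.5604, 0.0395, 0.2414]
eef_rot: [-0.704, 0.705, 0.062, -0.062]
wrist_force: [0.2, 0.5, -1.9]
opening: 0.225
TCP rack X Y z mm [-99.  -62.1 241.4] F [ 0.24  0.45 -1.88] t 8.2333 tau [ 0.04 -0.05  0.01]
grip top z 0.2747 X [-0.1069 -0.0889] Y [-0.0692 -0.0544]
slot at -0.1 0.197 278 inner edges  -0.0471 outer [-0.0471 -0.0461]
slot at -0.07 0.197 1852 inner edges -0.0677 -0.0554 outer [-0.0768 -0.0463]
slot at -0.1 0.203 520 inner edges  -0.0494 outer [-0.0495 -0.0462]
slot at -0.07 0.203 1639 inner edges -0.0679 -0.0554 outer [-0.0769 -0.0464]
t 8.2833 p [0.5603 0.0394 0.2414] open 0.22427491929251692 F [ 0.04  0.04 -2.01]
1 rows; total d cm [-0.69 -0.16  0.06] rv [ 0.001 -0.     0.   ]
[[[-0.71,-0.06,-0.04],[0.001,-0.0,0.0],0.0]]
```

View pics/w7.png

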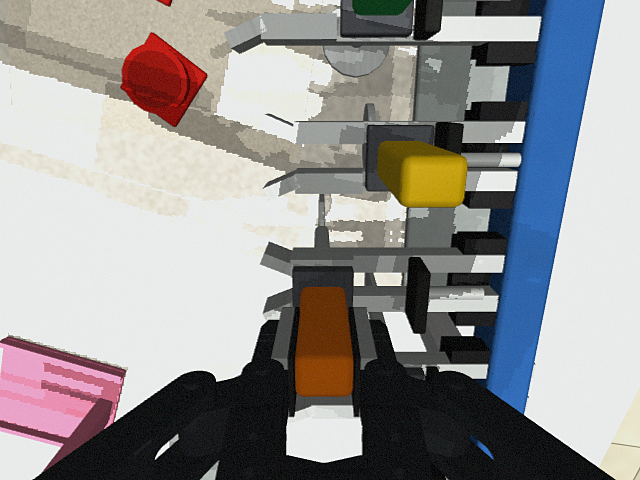

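The wrist view shows the shank between the prongs (fork at rows 255-305), collar at (322,280). The black buffer plate stands ahead at (418,295), and yellow and black are clear. Next I feel for the buffer.

```bash
python3 -m jog '[[[0.6,0,0],[0,0,0],0],[[0.6,0,0],[0,0,0],0],[[0.5,0,0],[0,0,0],0],[[0,0,0],[0,0,0],0],[[0,0,0],[0,0,0],0]]';python3 hold.py;  python3 -m jog '[[[0.2,0,0],[0,0,0],0],[[0,0,0],[0,0,0],0]]';python3 hold.py; python3 -m jog '[[[0.2,0,0],[0,0,0],0],[[0,0,0],[0,0,0],0]]';python3 hold.py
```

```text
time_s: 8.7
eef_pos: [0.5784, 0.0427, 0.2413]
eef_rot: [-0.704, 0.705, 0.062, -0.062]
wrist_force: [0.8, -0.5, -2.8]
opening: 0.224
TCP rack X Y z mm [-80.7 -62.2 241.3] F [ 0.7  -0.59 -2.83] t 8.7 tau [ 0.06 -0.01 -0.05]
time_s: 8.87
eef_pos: [0.5804, 0.0431, 0.2413]
eef_rot: [-0.704, 0.705, 0.062, -0.062]
wrist_force: [-0.4, -0.3, -1.6]
opening: 0.225
TCP rack X Y z mm [-78.7 -62.1 241.3] F [-0.43 -0.26 -1.61] t 8.8667 tau [-0.04 -0.   -0.03]
time_s: 9.03
eef_pos: [0.5824, 0.0435, 0.2413]
eef_rot: [-0.704, 0.705, 0.062, -0.062]
wrist_force: [0.7, 0.0, -2.6]
opening: 0.225
TCP rack X Y z mm [-76.6 -62.1 241.3] F [ 0.74 -0.09 -2.59] t 9.0333 tau [-0.02 -0.01 -0.04]
```

```bash
for i in 1; do python3 -m jog '[[[0.15,0,0],[0,0,0],0],[[0,0,0],[0,0,0],0]]';python3 hold.py;  python3 -m jog '[[[0.15,0,0],[0,0,0],0],[[0,0,0],[0,0,0],0]]';python3 hold.py; python3 -m jog '[[[0.15,0,0],[0,0,0],0],[[0,0,0],[0,0,0],0]]';python3 hold.py; done | grep TCP
```

```text
TCP rack X Y z mm [-75.1 -62.1 241.4] F [ 0.8   0.23 -2.99] t 9.2 tau [-0.03  0.01 -0.01]
TCP rack X Y z mm [-73.5 -62.1 241.4] F [ 0.33 -0.43 -2.48] t 9.3667 tau [-0.02  0.01  0.04]
TCP rack X Y z mm [-72.  -62.1 241.4] F [-1.    1.02 -2.15] t 9.5333 tau [ 0.02 -0.   -0.02]
```

```bash
python3 -m jog '[[[0.1,0,0],[0,0,0],0],[[0,0,0],[0,0,0],0]]' >/dev/null;python3 hold.py;  python3 -m jog '[[[0.1,0,0],[0,0,0],0],[[0,0,0],[0,0,0],0]]'>/dev/null;python3 hold.py
```

```text
TCP rack X Y z mm [-71.6 -62.1 241.2] F [-2.68 -0.38 -0.11] t 9.7 tau [-0.07  0.41  0.01]
TCP rack X Y z mm [-71.3 -62.1 241.1] F [-2.27 -0.7  -0.39] t 9.8667 tau [-0.1   0.49  0.04]
```

```bash
python3 -m jog '[[[0.15,0,0],[0,0,0],0]]' >/dev/null;python3 hold.py;  python3 -m jog '[[[0.2,0,0],[0,0,0],0]]'>/dev/null;python3 hold.py;python3 -m jog '[[[0.2,0,0],[0,0,0],0]]'>/dev/null;python3 hold.py; python3 plan.py .5895 .0448 .2413 .1754 0
```

```text
TCP rack X Y z mm [-70.2 -62.1 241. ] F [-3.81  0.28 -0.07] t 9.95 tau [-0.18  0.76  0.01]
TCP rack X Y z mm [-68.8 -62.1 240.9] F [-7.28 -0.83  1.23] t 10.0333 tau [-0.21  1.22  0.04]
TCP rack X Y z mm [-67.6 -62.  240.8] F [-7.26 -0.59  2.18] t 10.1167 tau [-0.27  1.51  0.12]
t 10.1167 p [0.5912 0.0451 0.2408] open 0.21969479947170933 F [-7.05 -1.85  2.18]
1 rows; total d cm [-0.17 -0.03  0.05] rv [ 0.001 -0.    -0.01 ]
[[[-0.17,-0.04,-0.0],[0.001,-0.0,-0.01],0.0]]
```

```bash
for i in 1; do python3 -m jog '[[[0.1,0.2,0],[0,0,0],0]]' >/dev/null;python3 hold.py;  python3 -m jog '[[[0.1,0.2,0],[0,0,0],0]]'>/dev/null;python3 hold.py;python3 -m jog '[[[0.1,0.2,0],[0,0,0],0]]'>/dev/null;python3 hold.py x1.png; done; python3 plan.py .5905 .0448 .2413 .1754 0|tail -1
```

```text
TCP rack X Y z mm [-67.4 -62.1 239.1] F [-7.86  0.39  2.75] t 10.2 tau [-0.32  1.55  0.07]
TCP rack X Y z mm [-67.4 -62.  237. ] F [-7.77  0.8   2.2 ] t 10.2833 tau [-0.19  1.48 -0.01]
TCP rack X Y z mm [-67.5 -62.  234.9] F [-8.17  0.43  1.93] t 10.3667 tau [-0.34  1.42  0.04]
grip top z 0.2682 X [-0.0748 -0.0568] Y [-0.0691 -0.0543]
slot at -0.1 0.197 631 inner edges -0.0676 -0.047 outer [-0.0687 -0.0462]
slot at -0.07 0.197 506 inner edges  -0.0492 outer [-0.0495 -0.0461]
slot at -0.1 0.203 2145 inner edges -0.0677 -0.0552 outer [-0.0768 -0.0463]
slot at -0.07 0.203 511 inner edges  -0.0491 outer [-0.0493 -0.0462]
[[[-0.09,-0.7,-0.03],[0.001,-0.0,-0.02],0.0]]
```

```bash
python3 -c "
import cv2
a=cv2.imread('pics/x1.png');cv2.imwrite('pics/x1c.png',cv2.resize(a[180:400,230:480],None,fx=2.6,fy=2.6))"
```

```text
(no output)
```

View pics/x1c.png

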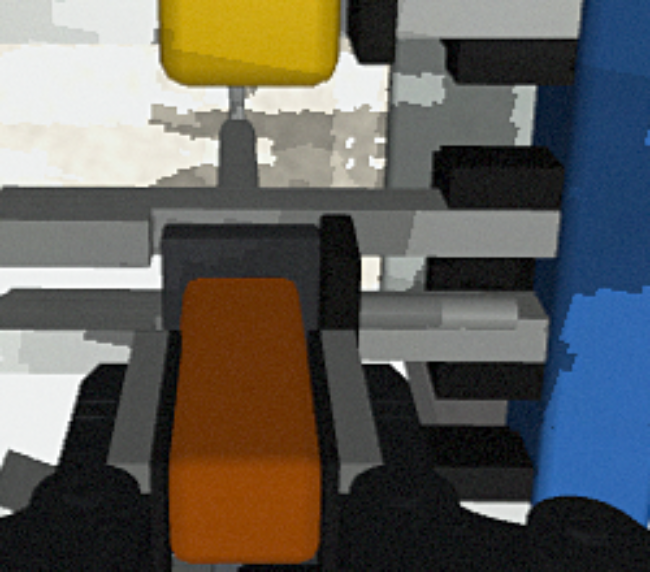

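The crop shows the collar's near edge (160,225) just past the step of the raised front at (150,235) and against the buffer at (335,280). It is about 2 mm above the floor, so I lower on.

```bash
python3 -m jog '[[[0.05,0.15,0],[0,0,-0.01],0]]' >/dev/null;python3 hold.py;  python3 -m jog '[[[0.05,0.15,0],[0,0,-0.005],0]]'>/dev/null;python3 hold.py;python3 -m jog '[[[0,0.1,0],[0,0,0],0]]'>/dev/null;python3 hold.py x2.png;python3 plan.py .5905 .0448 .2413 .1754 0|tail -1
```

```text
TCP rack X Y z mm [-67.8 -62.  233.7] F [-12.05   0.74  19.74] t 10.5 tau [-0.19  2.29  0.05]
TCP rack X Y z mm [-67.9 -62.  233.8] F [-11.28   1.03  13.92] t 10.5833 tau [-0.12  2.03  0.03]
TCP rack X Y z mm [-68.1 -62.  233.9] F [-4.72  0.16  2.93] t 10.6667 tau [-0.11  0.81  0.04]
grip top z 0.2672 X [-0.0758 -0.0578] Y [-0.0693 -0.0543]
slot at -0.1 0.197 654 inner edges -0.0676 -0.047 outer [-0.0688 -0.0461]
slot at -0.07 0.197 472 inner edges  -0.0488 outer [-0.0489 -0.046 ]
slot at -0.1 0.203 2112 inner edges -0.0677 -0.0552 outer [-0.0766 -0.0463]
slot at -0.07 0.203 522 inner edges -0.0631 -0.0489 outer [-0.0491 -0.0462]
[[[-0.03,-0.75,-0.02],[0.001,0.0,-0.008],0.0]]
```

Bottomed out: Fz rose sharply at TCP z = 233.8 mm, the same height above the collar as on the stand. Next I release and retreat upwards.

```bash
python3 -m jog '[[[0,0,0],[0,0,0],2.3],[[0,0,0],[0,0,0],3],[[0,0,0],[0,0,0],4],[[0,0,0],[0,0,0],4],[[0,0,0],[0,0,0],4],[[0,0,0],[0,0,0],4]]';python3 hold.py x3.png
python3 -c "
import cv2
a=cv2.imread('pics/x3.png');cv2.imwrite('pics/x3c.png',cv2.resize(a[180:400,200:480],None,fx=2.4,fy=2.4))"
```

```text
time_s: 11.22
eef_pos: [0.5942, 0.0453, 0.2358]
eef_rot: [-0.704, 0.705, 0.062, -0.062]
wrist_force: [0.6, -0.0, -0.4]
opening: 0.468
TCP rack X Y z mm [-64.7 -62.4 235.8] F [ 0.56 -0.15 -0.37] t 11.2167 tau [ 0.03 -0.03  0.02]
grip top z 0.2676 X [-0.0763 -0.0578] Y [-0.069  -0.0543]
slot at -0.1 0.197 638 inner edges -0.0676 -0.047 outer [-0.0688 -0.0461]
slot at -0.07 0.197 488 inner edges  -0.0492 outer [-0.0495 -0.0461]
slot at -0.1 0.203 1920 inner edges -0.0677 -0.0552 outer [-0.0765 -0.0463]
slot at -0.07 0.203 522 inner edges  -0.0493 outer [-0.0496 -0.0462]
```

View pics/x3c.png

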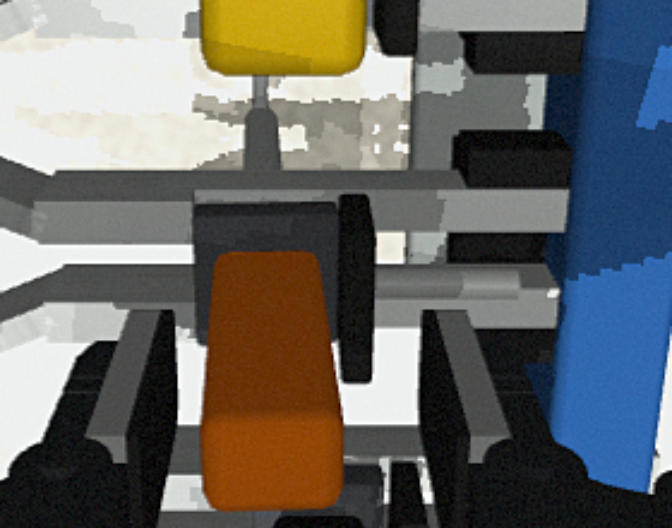

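The crop shows the paddle free of both fingers. The collar's rear edge (193,205) is at the notch end and the buffer (355,285) presses on its front. Next I rise straight and measure tilt.

```bash
python3 -m jog '[[[-0.1,-0.8,0],[0,0,0],4],[[-0.1,-1.2,0],[0,0,0],4],[[0,-1.5,0],[0,0,0],4],[[0,-2,0],[0,0,0],4],[[0,-2,0],[0,0,0],4],[[0,-2,-1],[0,0,0],4],[[0,0,-2],[0,0,0],4],[[0,0,0],[0,0,0],4],[[0,0,0],[0,0,0],4]]';python3 hold.py x4.png
cat > tilt.py <<'E'
from h import *
a=.1754;o2=np.array([.647,.118]);ex=np.array([np.cos(a),np.sin(a)]);ey=np.array([-np.sin(a),np.cos(a)])
for n in('wrist','scene'):
    c=cam(n,n+'_end.png');W=world(c);H=cv2.cvtColor(c['frame'],cv2.COLOR_RGB2HSV)
    ok=c['depth']>0;d=W[...,:2]-o2;X,Y,Z=d@ex,d@ey,W[...,2]
    box=ok&(abs(Y+.0615)<.03)&(abs(X+.07)<.03)
    col={'paddle':((5,120,60),(20,255,255),-.0615),'skimmer':((22,120,80),(34,255,255),0),'masher':((50,100,50),(80,255,255),.062)}
    for k,(lo,hi,y0) in col.items():
        M=ok&(cv2.inRange(H,lo,hi)>0)&(abs(Y-y0)<.03)&(abs(X+.08)<.06)&(Z>.2)
        if M.sum()<30: print(n,k,'few',M.sum());continue
        zt=np.percentile(Z[M],98);S=M&(Z>zt-.004)
        print(n,k,'ztop',zt.round(4),'topX',np.percentile(X[S],[2,98]).round(4),'topY',np.percentile(Y[S],[2,98]).round(4))
        for z0 in np.arange(zt-.05,zt,.01):
            S=M&(abs(Z-z0)<.005)
            if S.sum()>8: print('   z %.3f n%d X'%(z0,S.sum()),np.percentile(X[S],[3,97]).round(4),'Y',np.percentile(Y[S],[3,97]).round(4))
        S=M&(Z>zt-.004)
        A=np.c_[X[S],Y[S],np.ones(S.sum())];print('   top plane slope',np.linalg.lstsq(A,Z[S],rcond=None)[0][:2].round(3))
    S=box&(Z>.203)&(Z<.2135)&(H[...,2]<90)&(H[...,1]<90)
    if S.sum()>30: print(n,'collar top',S.sum(),np.median(Z[S]).round(4),'X',np.percentile(X[S],[2,98]).round(4),'Y',np.percentile(Y[S],[2,98]).round(4))
E
python3 tilt.py
```

```text
time_s: 12.02
eef_pos: [0.5973, 0.0154, 0.3443]
eef_rot: [-0.703, 0.706, 0.065, -0.06]
wrist_force: [0.1, 0.1, 0.7]
opening: 0.468
TCP rack X Y z mm [-66.8 -92.4 344.3] F [0.14 0.04 0.68] t 12.0167 tau [0.   0.01 0.  ]
grip top z 0.268 X [-0.0762 -0.0577] Y [-0.0694 -0.0546]
slot at -0.1 0.197 129 inner edges -0.0679 -0.0468 outer [-0.0684 -0.0464]
slot at -0.07 0.197 128 inner edges  -0.0485 outer [-0.0486 -0.0465]
slot at -0.1 0.203 798 inner edges -0.068 -0.0552 outer [-0.0765 -0.0465]
slot at -0.07 0.203 145 inner edges  -0.0487 outer [-0.0517 -0.0465]
wrist paddle ztop 0.2678 topX [-0.0763 -0.0579] topY [-0.0695 -0.0548]
   z 0.218 n78 X [-0.0785 -0.0608] Y [-0.0564 -0.0544]
   z 0.228 n75 X [-0.0782 -0.0604] Y [-0.0566 -0.0544]
   z 0.238 n92 X [-0.0776 -0.0601] Y [-0.0559 -0.0544]
   z 0.248 n106 X [-0.0773 -0.0596] Y [-0.0568 -0.0544]
   z 0.258 n113 X [-0.0769 -0.0587] Y [-0.057  -0.0543]
   top plane slope [-0.036 -0.045]
wrist skimmer ztop 0.2676 topX [-0.0744 -0.0561] topY [-0.0068  0.0075]
   top plane slope [-0.005 -0.005]
wrist masher few 0
wrist collar top 760 0.2088 
[... 536 characters left out ...]
  0.0099]
   z 0.227 n41 X [-0.0679 -0.0503] Y [-0.0057  0.0081]
   z 0.237 n33 X [-0.0668 -0.0552] Y [-0.0042  0.0074]
   z 0.247 n44 X [-0.0669 -0.0544] Y [-0.0062  0.0077]
   z 0.257 n43 X [-0.0664 -0.0541] Y [-0.0069  0.0076]
   top plane slope [-0.089 -0.005]
scene masher ztop 0.2673 topX [-0.0816 -0.0672] topY [0.0565 0.0701]
   z 0.217 n32 X [-0.0809 -0.0621] Y [0.0569 0.0701]
   z 0.227 n41 X [-0.0812 -0.0665] Y [0.0579 0.0691]
   z 0.237 n44 X [-0.0799 -0.0664] Y [0.0568 0.0696]
   z 0.247 n37 X [-0.0777 -0.0671] Y [0.0573 0.0696]
   z 0.257 n40 X [-0.077  -0.0668] Y [0.0571 0.0694]
   top plane slope [-0.064 -0.078]
scene collar top 96 0.2086 X [-0.0971 -0.0426] Y [-0.0771 -0.0466]
```

The paddle hangs in the notch, but both views show a lean of about 0.04 rad towards the beam, with the collar's rear edge slightly high. The limit is 0.06. I'll seat it by pressing gently on the rear of the grip's top with closed fingers.

```bash
python3 plan.py .5789 .0434 .300 .1754 0 1.5
```

```text
t 12.1667 p [0.5966 0.0161 0.3423] open 0.46649387837364836 F [-0.26 -0.42 -1.  ]
3 rows; total d cm [-1.77  2.73 -4.23] rv [0.003 0.002 0.003]
[[[-0.42,1.41,1.01],[0.001,0.001,0.001],0.0],[[-0.42,1.41,1.0],[0.001,0.001,0.001],0.0],[[-0.42,1.41,1.0],[0.001,0.001,0.001],0.0]]
```

```bash
python3 -m jog '[[[-0.4,0,1],[0.001,0.001,0.001],0],[[-0.4,0,1],[0,0,0],0],[[-0.4,0,1],[0,0,0],0],[[0,0,0],[0,0,0],0],[[0,0,0],[0,0,0],0],[[0,0,0],[0,0,0],0],[[0,0,0],[0,0,0],0],[[0,1.5,0],[0,0,0],0],[[0,1.5,0],[0,0,0],0],[[0,0,0],[0,0,0],0],[[0,0,0],[0,0,0],0]]'; python3 hold.py; python3 plan.py .5789 .0434 .28 .1754 0 1.5
```

```text
time_s: 13.08
eef_pos: [0.5763, 0.0493, 0.3101]
eef_rot: [-0.704, 0.705, 0.064, -0.064]
wrist_force: [-0.4, 0.6, -0.6]
opening: -0.004
TCP rack X Y z mm [-81.6 -55.3 310.1] F [-0.28  0.67 -0.62] t 13.0833 tau [-0.01 -0.01 -0.02]
t 13.0833 p [0.5763 0.0493 0.3101] open -0.004474030628518447 F [-0.39  0.61 -0.62]
3 rows; total d cm [ 0.26 -0.59 -3.01] rv [ 0.001  0.005 -0.001]
[[[0.05,1.0,-0.21],[0.0,0.002,-0.0],0.0],[[0.05,1.0,-0.21],[0.0,0.002,-0.0],0.0],[[0.05,1.0,-0.21],[0.0,0.002,-0.0],0.0]]
```

```bash
python3 -m jog '[[[0.1,1.2,-0.4],[0,0.005,0],0],[[0,1.2,-0.2],[0,0,0],0],[[0,0.8,0],[0,0,0],0],[[0,0,0],[0,0,0],0],[[0,0,0],[0,0,0],0]]'>/dev/null; python3 hold.py;python3 -m jog '[[[0,0.25,0],[0,0,0],0]]'>/dev/null; python3 hold.py;python3 -m jog '[[[0,0.25,0],[0,0,0],0]]'>/dev/null; python3 hold.py
```

```text
TCP rack X Y z mm [-79.9 -63.1 276.3] F [-0.37  0.29  0.32] t 13.5 tau [0.02 0.01 0.04]
TCP rack X Y z mm [-79.7 -63.2 273.9] F [-0.08  1.26  0.67] t 13.5833 tau [0.   0.   0.02]
TCP rack X Y z mm [-79.6 -63.2 271.4] F [-0.13  0.65  0.58] t 13.6667 tau [ 0.02 -0.    0.03]
```

```bash
for i in 1; do python3 -m jog '[[[0,0.2,0],[0,0,0],0]]'>/dev/null; python3 hold.py;python3 -m jog '[[[0,0.15,0],[0,0,0],0]]'>/dev/null; python3 hold.py;python3 -m jog '[[[0,0.1,0],[0,0,0],0]]'>/dev/null; python3 hold.py; done
```

```text
TCP rack X Y z mm [-79.5 -63.3 269.5] F [-0.3  -0.4   0.01] t 13.75 tau [-0.03 -0.01 -0.05]
TCP rack X Y z mm [-79.4 -63.2 268. ] F [ 0.56  0.68 -0.06] t 13.8333 tau [ 0.01  0.02 -0.01]
TCP rack X Y z mm [-79.3 -63.1 266.9] F [ 0.35 -0.18  1.18] t 13.9167 tau [ 0.02  0.01 -0.  ]
```

```bash
for i in 1; do python3 -m jog '[[[0,0.08,0],[0,0,0],0]]'>/dev/null; python3 hold.py;python3 -m jog '[[[0,0.08,0],[0,0,0],0]]'>/dev/null; python3 hold.py;python3 -m jog '[[[0,0.08,0],[0,0,0],0]]'>/dev/null; python3 hold.py; done
```

```text
TCP rack X Y z mm [-79.2 -63.2 266.7] F [-2.37  0.33  6.79] t 14.0 tau [-0.07  0.33 -0.01]
TCP rack X Y z mm [-79.  -63.2 266.8] F [-1.82  1.22  5.07] t 14.0833 tau [-0.05  0.4  -0.05]
TCP rack X Y z mm [-79.  -63.3 266.8] F [-2.85 -0.1   4.82] t 14.1667 tau [-0.05  0.43  0.03]
```

```bash
for i in 1; do python3 -m jog '[[[0,0.14,0],[0,0,0],0]]'>/dev/null; python3 hold.py;python3 -m jog '[[[0,0.18,0],[0,0,0],0]]'>/dev/null; python3 hold.py; done
```

```text
TCP rack X Y z mm [-78.8 -63.3 266.7] F [-3.98  0.3  10.13] t 14.25 tau [0.07 0.65 0.05]
TCP rack X Y z mm [-78.4 -63.4 266.7] F [-4.3   2.03 12.44] t 14.3333 tau [ 0.09  0.78 -0.04]
```

```bash
python3 -m jog '[[[-0.05,-0.5,0],[0,0,0],0],[[0,-1.5,0],[0,0,0],0],[[0,-2,0],[0,0,0],0],[[0,-2,0],[0,0,0],0],[[0,-2,-1],[0,0,0],0],[[0,0,-1.5],[0,0,0],0],[[0,0,0],[0,0,0],0],[[0,0,0],[0,0,0],0]]' >/dev/null; python3 tilt.py | grep -A6 paddle
```

```text
wrist paddle ztop 0.2678 topX [-0.0764 -0.0581] topY [-0.0694 -0.0549]
   z 0.218 n81 X [-0.0792 -0.0537] Y [-0.0665 -0.0545]
   z 0.228 n96 X [-0.0786 -0.0605] Y [-0.0642 -0.0543]
   z 0.238 n98 X [-0.0781 -0.0601] Y [-0.0573 -0.0544]
   z 0.248 n121 X [-0.078 -0.06 ] Y [-0.0644 -0.0544]
   z 0.258 n124 X [-0.0775 -0.0595] Y [-0.0627 -0.0543]
   top plane slope [-0.03  -0.037]
--
scene paddle ztop 0.2678 topX [-0.0724 -0.0567] topY [-0.0689 -0.0548]
   z 0.218 n32 X [-0.076  -0.0542] Y [-0.0659 -0.0514]
   z 0.228 n45 X [-0.0746 -0.0532] Y [-0.0669 -0.0541]
   z 0.238 n43 X [-0.074  -0.0575] Y [-0.0701 -0.0549]
   z 0.248 n40 X [-0.0728 -0.0563] Y [-0.0692 -0.0551]
   z 0.258 n47 X [-0.071  -0.0559] Y [-0.0695 -0.0546]
   top plane slope [-0.045 -0.004]
```

Tilt still reads about 0.03-0.04, but the scale may be biased. I'll check it against the freely hanging skimmer from the same relative viewpoint.

```bash
python3 hold.py; python3 -m jog '[[[0,-0.5,2],[0,0,0],0],[[0,0,3],[0,0,0],0],[[0,0,2.5],[0,0,0],0],[[0,0,0],[0,0,0],0],[[0,0,0],[0,0,0],0]]' >/dev/null; python3 hold.py; python3 tilt.py | grep -A7 'wrist'
```

```text
TCP rack X Y z mm [-80.1 -88.2 347.5] F [-0.35 -0.09 -0.41] t 15.1 tau [ 0.05  0.06 -0.01]
TCP rack X Y z mm [-82.4  -9.6 345.5] F [-0.22 -0.46 -0.35] t 15.5167 tau [-0.05  0.04  0.  ]
wrist paddle ztop 0.263 topX [-0.0611 -0.0574] topY [-0.0615 -0.0542]
   z 0.213 n101 X [-0.0794 -0.0601] Y [-0.0635 -0.0542]
   z 0.223 n168 X [-0.0787 -0.0602] Y [-0.057  -0.0542]
   z 0.233 n185 X [-0.0781 -0.0597] Y [-0.0569 -0.0541]
   z 0.243 n130 X [-0.076  -0.0592] Y [-0.0557 -0.0541]
   z 0.253 n130 X [-0.0696 -0.0589] Y [-0.0557 -0.0541]
   top plane slope [ 0.412 -0.412]
wrist skimmer ztop 0.2673 topX [-0.0744 -0.0561] topY [-0.0068  0.0079]
   z 0.217 n47 X [-0.0739 -0.0568] Y [0.0072 0.0084]
   z 0.227 n41 X [-0.0727 -0.0569] Y [0.0074 0.0085]
   z 0.237 n56 X [-0.0727 -0.0569] Y [0.0076 0.0084]
   z 0.247 n79 X [-0.0734 -0.0567] Y [0.0074 0.0084]
   z 0.257 n73 X [-0.0725 -0.0569] Y [0.0075 0.0085]
   top plane slope [-0.005 -0.037]
wrist masher ztop 0.2676 topX [-0.0865 -0.0684] topY [0.0552 0.0695]
   z 0.238 n11 X [-0.0832 -0.0732] Y [0.0701 0.0702]
   top plane slope [-0.005 -0.004]
wrist collar top 681 0.2086 X [-0.097  -0.0502] Y [-0.0689 -0.0465]
scene paddle ztop 0.2678 topX [-0.0742 -0.0561] topY [-0.0697 -0.0554]
   z 0.218 n36 X [-0.0749 -0.0556] Y [-0.0672 -0.0516]
   z 0.228 n35 X [-0.0735 -0.0542] Y [-0.0664 -0.055 ]
   z 0.238 n45 X [-0.0752 -0.0577] Y [-0.0695 -0.0551]
   z 0.248 n44 X [-0.0726 -0.058 ] Y [-0.0697 -0.0545]
   z 0.258 n40 X [-0.0729 -0.0568] Y [-0.0691 -0.0554]
   top plane slope [-0.057  0.04 ]
```

Run:
```python
from h import *
import pickle
a=pickle.load(open('c0.pkl','rb'))['scene']['frame'];b=cv2.cvtColor(cv2.imread('pics/scene_end.png'),cv2.COLOR_BGR2RGB)
for k,lo,hi in(('yellow',(22,150,100),(32,255,255)),('green',(50,100,60),(75,255,255)),('red',(0,200,120),(5,255,255))):
    for f in(a,b):
        n,L,S,c=cv2.connectedComponentsWithStats(cv2.inRange(cv2.cvtColor(f,cv2.COLOR_RGB2HSV),lo,hi))
        print(k,[(c[i].round(1).tolist(),int(S[i,4])) for i in range(1,n) if S[i,4]>150])
print(ctrl.hand_in())
```

```text
yellow [([356.9, 280.5], 187)]
yellow [([356.9, 280.8], 182)]
green [([388.6, 292.0], 233), ([564.3, 454.4], 5476)]
green [([388.6, 292.2], 228), ([564.3, 454.4], 5483)]
red [([448.4, 353.9], 399), ([488.9, 382.2], 487)]
red [([488.9, 382.2], 486)]
the job is handed in; nothing more can be done
None
```

The paddle is hanging in the empty fork (second place from the -y end), released, and I handed the job in at about 16 s of the 51 s allowed. No verdict was reported.

I took it off the grey stand, carried it across high and slid it into the slot. The collar met the buffer at about 2.5 N, and I pressed it in to about 8 N. While holding that pressure I lowered it until it bottomed out.

Last checks:
- **Seat:** The collar is in the notch, within about 1 mm of the floor and of the slot's middle line. It sits about 58 mm in front of the beam.
- **Forces:** The wrist force peaked at about 23 N in all, at the moment the collar bottomed out. That is under the 30 N limit.
- **Tilt, not perfect:** The paddle leans about 0.03 to 0.04 rad towards the beam, against a limit of 0.06. A gentle press of about 12 N on the grip's top hardly improved it. Gripping it again could have overloaded the fork, so I left it.
- **Neighbours:** The yellow and green tools are within about 0.3 pixel of where they started in the scene view. I did not check the black and grey ones by number, but I felt no contact with any of them.
- **Moulds, check incomplete:** One mould is unmoved. A second dropped out of my final colour check, possibly hidden or shaded by the arm, so its position is unconfirmed. The third was too small in the picture to check. I stayed clear of all three.
- **Robot:** The gripper ended about 78 mm above the grips, touching nothing.

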